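# Cap a media bottle for the steriliser, vented a quarter turn

### The arm

A 7-joint arm with a two-finger parallel gripper is mounted at the origin on the work surface. World frame = base frame: x ahead of the robot, y to its left, z up, the work surface at z = 0. Lengths are in m, angles in rad, forces in N, time in s.
With the tool pointing down it reaches from about 0.4 to 0.9 m from the base axis. Payload 5.6 kg.
Tool frame: the origin (TCP) lies midway between the tips of the shut fingers; the grasp point (between the pads) lies 19 mm behind it; z points along the fingers, y is the direction in which the jaws open and shut (so a half turn about z gives the same grasp; the last joint's range is limited). The gripper opens to 92 mm and grips with 3 to 60 N. Pads are 20 mm wide; open, the fingers measure 128 mm over their backs; the gripper's body (75 mm by 189 mm) begins 69 mm behind the grasp point.
Start: joints at [1.259, 0.468, -0.012, 1.603, 0.006, 1.071, -0.056], TCP at [0.173, -0.627, 0.215] pointing down, gripper open.
Joint ranges: [-2.53, 2.53], [-0.31, 2.02], [-1.57, 1.55], [0.28, 2.44], [-1.29, 4.43], [0.15, 1.84], [-2.92, 2.92]. Speed limits (rad/s): [2.57, 2.57, 3.14, 3.14, 3.14, 3.14, 3.14].

### API

Orientations are given as a unit quaternion [x, y, z, w].
In Python, from cell import robot, vision gives the robot as it stands.
- The arm moves only by the shell command python3 -m inch 'ROWS' [FORCE]. ROWS is a JSON object of lists of equal length, an entry for each row: "hand": the opening, from -1 (shut) to 1 (fully open); "slide": the shift along the tool's x, y, z in mm, a list of three; "spin": the turn about the tool's z in degrees. In form: {"hand": [hand, ...], "slide": [[tx, ty, tz], ...], "spin": [spin, ...]}. A call has 1 to 12 rows; each row is the pose to reach, as a shift and turn from the pose commanded when the call began, along the tool's axes at that moment; what a row does not reach only later rows make up. A row lasts 1/12 s, in which the tool goes at most 41.7 mm and 7.16 degrees, less where a joint would pass 70% of its speed; a pose out of reach is approached as far as the arm can. A call with a gripper value outside its range is refused whole. The fingers move at their own pace and stop on an object; FORCE is the grip in N (left out, the last holds). Time passes only in rows, so rows that repeat a pose let the fingers close. It gives the time, the measured TCP pose, the force and the opening at its end, in the units of the state.
- robot.sense(): the state, without advancing time (a new reading comes with each control period).
- vision.grab_frame(name): name is "scene" or "top" or "wrist"; returns a dict with "img" (420x560x3 uint8, red, green, blue), "mtx" (3x3 intrinsics, pixels), "R" (3x3) and "t" (3): a world point X has camera coordinates R X + t. Camera axes: x right, y down, z forward; pixel columns grow to the right and rows downward; lengths in m; the calibration is good to about 2 mm. A picture is of the moment at which its call begins. There is no depth.
- robot.hand_in(): hands the job in, once; it reports no verdict.
The state is a dict: "clock": time; "joint_positions": joint angles; "joint_vel": joint speeds; "effort": joint torques, N m; "ee_pos": TCP position; "tool_rot": TCP orientation; "contact_force": force on the tool from outside, world axes, zero at the start; "wrist_torque": the same for the moment, N m; "grip_width": finger opening in m.
Only numpy, scipy, OpenCV 4.12 (cv2) and the standard library are available. Lean on these libraries where they do the work, as an engineer would, in place of code of your own. Each camera call takes 0.05 s, during which the arm holds its last target.

### The job

Lift the blue screw cap straight up off its drying peg, set it on the mouth of the glass bottle and screw it on clockwise until it bottoms out against its stop. Then back it off a quarter turn anticlockwise so the bottle can breathe in the steriliser, and finish there with the gripper still holding the cap steady on the bottle. Leave the other caps and the small jar alone.

Things in the scene. Friction and masses are not known exactly. Their poses are not given: they have to be found in the camera images.
- blue_cap: Loose blue screw cap, ribbed, 55 mm diameter, 23 mm tall, white line across its top. Origin: centre of the open underside, z up. x runs along the white line; a half turn changes nothing. It starts upright, hung loosely (5 mm sideways play) over one of the stand's pegs, roof on the peg top, underside 65.4 mm above the bench.
- cap_roof (a point): On the blue cap's axis, inner face of its roof, 19.6 mm above the underside. Inside, two small lugs (the cap's thread) stick inward under the two ends of the white line, 3 mm above the underside, and two more across from them, 4.4 mm higher on the same thread.
- bottle: Clear glass bottle, fixed to the bench in a round black nest (100 mm diameter) on a dark plate 124 mm square. Body 86 mm diameter up to 92 mm height, shoulder up to 112 mm, neck 42 mm diameter over its thread, rim at 150 mm. Origin: on the bench on the bottle's axis, z up. Screwed home against the stop, the cap's x (white line) is parallel to this x axis.
- rim (a point): Centre of the bottle's mouth, 150 mm above the bench, axes as the bottle's. Cap home: its underside is 19 to 20 mm below here, hard stop. Right-handed two-start thread: clockwise from above goes down, 17.5 mm per full turn, play about 1.5 mm axially and 2 mm sideways.
- thread_start (a point): On the bottle's axis, 12 mm below the rim: where the cap's underside comes when set down with its line 155 degrees anticlockwise from home (= 25 clockwise); the lugs then catch and 155 degrees clockwise brings it to the stop. Set down at any other angle it rides down the thread when turned clockwise; up to 330 degrees are needed.
- stand: White drying stand fixed to the bench, base 90 x 290 x 14 mm, with three upright steel pegs of 26 mm diameter, tops 85 mm above the bench, in a row along its y axis at -100, 0 and +100 mm. Origin: centre of its underside.
- white_cap: Bystander: white cap, 47 mm diameter, 23 mm tall, on another peg. Origin: centre of its underside.
- red_cap: Bystander: red cap, 47 mm diameter, 23 mm tall, on another peg. Origin: centre of its underside.
- reagent: Bystander: small jar, 48 mm diameter, 85 mm tall, standing on the bench. Origin: centre of its underside.
There are look-alikes about, which are no part of the job. Several things have the shape of the blue_cap; the one meant has the colours described above.

How it is judged:
By the outcome, as a careful person would: the job done as asked, in the order asked, and still so for the second after the job is handed in, while the arm keeps its last pose, push and grip.
It also fails if it takes over 64 s, if anything falls off the work surface, if the arm or the gripper's body presses on something with over 40 N, if the wrist force passes 120 N, or if a joint passes its speed limit or range.

## Working session

There is one attempt and no reset: what is moved stays moved. The work goes in short steps, Python scripts to look and compute and a shell command to move; the robot and the scene stay as the last step left them, time stands still between calls to the robot, and variables do not carry over. Pictures are saved under pics/ and viewed, and the job is handed in when it is done.

```bash
ls; mkdir -p pics
python3 - <<'E'
from cell import robot, vision
import cv2
s=robot.sense(); print({k:s[k] for k in ('clock','ee_pos','tool_rot','contact_force','grip_width')})
for n in ("scene","top","wrist"):
    f=vision.grab_frame(n); cv2.imwrite(f"pics/{n}0.png",f["img"][:,:,::-1]); print(n,f["mtx"].tolist(),f["R"].tolist(),f["t"].tolist())
E
```

```text
pics
{'clock': 0.0, 'ee_pos': array([ 0.17240463, -0.62610745,  0.21366029]), 'tool_rot': array([ 9.90985601e-01,  1.33965495e-01, -1.83913330e-04, -8.67165273e-04]), 'contact_force': array([0.56005539, 0.11514787, 0.25404634]), 'grip_width': 0.09212585046795514}
scene [[440.75533304604653, 0.0, 284.33688882328136], [0.0, 440.75533304604653, 209.75988158022355], [0.0, 0.0, 1.0]] [[-0.37832289149335274, 0.925669072016109, -0.0029255572022604225], [0.6862439833782942, 0.27834549285442095, -0.672006682916711], [-0.6212414869027987, -0.256243157411987, -0.7405393029612507]] [0.15968907017938602, -0.37208009967233957, 1.552356194372803]
top [[478.04885918730236, 0.0, 285.5898309026067], [0.0, 478.04885918730236, 208.57486754896712], [0.0, 0.0, 1.0]] [[0.01864981969625052, -0.9997801919354341, -0.009578728456548386], [-0.9926408385034952, -0.0173684405014464, -0.11984366069853715], [0.11965095052015143, 0.011743299710671824, -0.9927465663257314]] [0.06160883773960643, 0.6401546072064799, 1.228515681394763]
wrist [[301.91114251203254, 0.0, 278.60039568054304], [0.0, 301.91114251203254, 214.2933757201405], [0.0, 0.0, 1.0]] [[0.2649474435329581, -0.9642628542428875, 9.628700801183211e-06], [-0.9350930508506956, -0.256930111713123, 0.24410633737333076], [-0.23538019971121246, -0.06468435376846562, -0.9697484704610096]] [-0.6498662823299134, -0.026914907145328838, 0.38945595192870125]
```

View pics/top0.png

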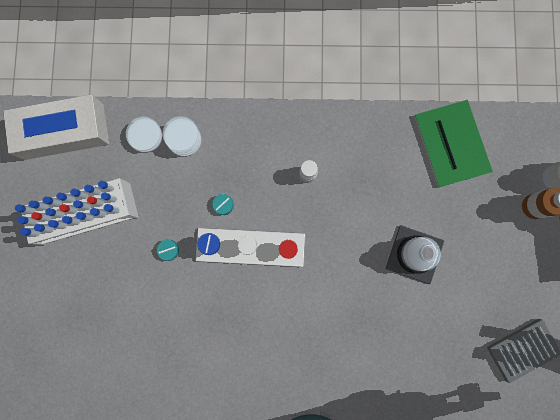

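View pics/scene0.png

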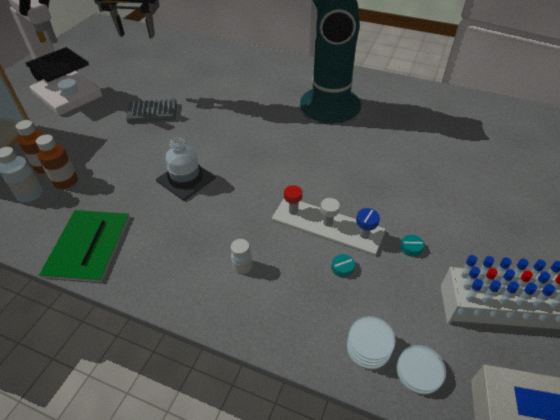

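View pics/wrist0.png

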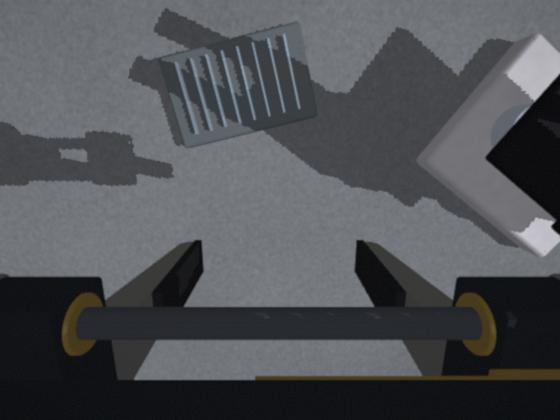

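Candidates for the blue cap, top view pixels: (208,244) dark blue on a peg with a white line; (222,205) and (167,250) teal caps lying on the bench. The one on the peg fits. I'll confirm it in an enlarged crop and measure.

Run:
```python
import cv2,numpy as np
t=cv2.imread('pics/top0.png');s=cv2.imread('pics/scene0.png')
def c(im,x,y,h,z):return cv2.resize(im[y-h:y+h,x-h:x+h],(z,z),interpolation=cv2.INTER_CUBIC)
cv2.imwrite('pics/crop1.png',np.hstack([c(t,208,235,45,400),c(s,368,225,45,400)]))
cv2.imwrite('pics/crop2.png',np.hstack([c(t,417,253,36,400),c(s,185,168,36,400)]))
```

```text
(no output)
```

View pics/crop1.png

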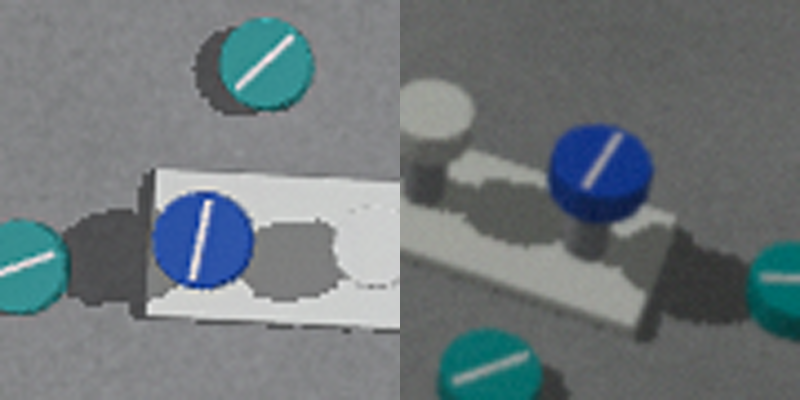

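View pics/crop2.png

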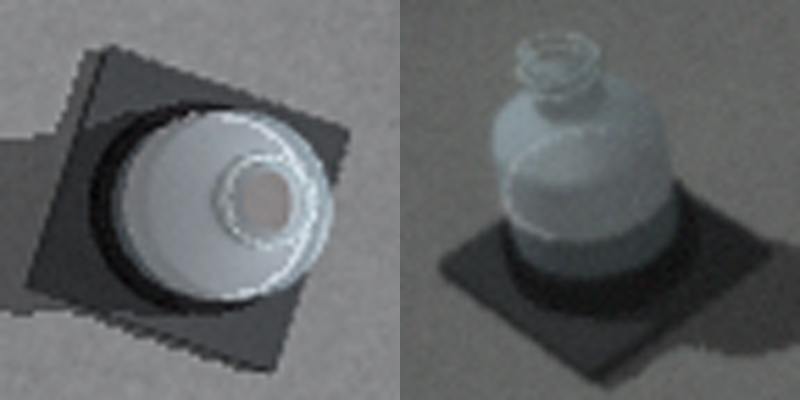

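Confirmed: only the cap on the peg, at (208,244), is dark blue with a white line. The bottle stands at about (420,254) and its rim at about (428,253). Next come the measurements.

```bash
cat > h.py <<'E'
import numpy as np,cv2
from scipy.spatial.transform import Rotation as Ro
def ray(f,px,z):
    d=f["R"].T@np.linalg.solve(f["mtx"],np.array([px[0],px[1],1.])); c=-f["R"].T@f["t"]
    return c+d*(z-c[2])/d[2]
def proj(f,X):
    X=np.atleast_2d(X);c=(f["R"]@X.T).T+f["t"];p=(f["mtx"]@c.T).T;return p[:,:2]/p[:,2:]
def tri(f1,p1,f2,p2):
    P=[f["mtx"]@np.c_[f["R"],f["t"]] for f in(f1,f2)]
    X=cv2.triangulatePoints(P[0],P[1],np.array(p1,float).reshape(2,1),np.array(p2,float).reshape(2,1));return (X[:3]/X[3]).ravel()
def yaw(s): # world yaw (deg) of tool y axis, mod 180
    y=Ro.from_quat(s["tool_rot"]).as_matrix()[:,1];return np.degrees(np.arctan2(y[1],y[0]))
def line_in_blue(f,roi=None):
    im=f["img"].astype(int);r,g,b=im[...,0],im[...,1],im[...,2]
    blue=((b>110)&(r<80)&(g<100)&(b-g>60)).astype(np.uint8)
    if roi is not None:
        m=np.zeros_like(blue);x0,y0,x1,y1=roi;m[y0:y1,x0:x1]=1;blue*=m
    n,l,st,ce=cv2.connectedComponentsWithStats(cv2.morphologyEx(blue,cv2.MORPH_CLOSE,np.ones((5,5))))
    k=1+np.argmax(st[1:,4]);cs,_=cv2.findContours((l==k).astype(np.uint8),0,2)
    m=np.zeros_like(blue);cv2.drawContours(m,[cv2.convexHull(cs[0])],-1,1,-1);
    w=(m>0)&(r>120)&(g>120)
    ys,xs=np.nonzero(w);p=np.c_[xs,ys].astype(float);mu=p.mean(0);u=np.linalg.svd(p-mu)[2][0];t=(p-mu)@u
    return mu+u*t.min(),mu+u*t.max(),mu,cs[0],m
E
python3 - <<'E'
from h import *
from cell import robot,vision
F={n:vision.grab_frame(n) for n in("top","scene")}
rois={"top":(180,220,240,270),"scene":(345,195,395,245)}
L={}
for n,f in F.items():
    a,b,mu,c,m=line_in_blue(f,rois[n]);L[n]=mu
    A,B=ray(f,a,.0884),ray(f,b,.0884);mid=ray(f,(a+b)/2,.0884)
    print(n,a,b,mid,np.linalg.norm(A-B),np.degrees(np.arctan2(*(B-A)[1::-1])))
print(tri(F["top"],L["top"],F["scene"],L["scene"]))
ct=np.array([427.8,253.4]);cs=np.array([177.6,143.2])
print("rim",ray(F["top"],ct,.15),ray(F["scene"],cs,.15),tri(F["top"],ct,F["scene"],cs))
q=np.array([(105,45),(350,130),(275,372),(28,288)])/5.556+[381,217]
Q=np.array([ray(F["top"],p,0.006) for p in q]);print(Q[:,:2],Q.mean(0))
for i in range(4):
    d=Q[(i+1)%4]-Q[i];print(np.linalg.norm(d),np.degrees(np.arctan2(d[1],d[0])))
q=np.array([(678,180),(772,252),(605,385),(440,265)])-[400,0];q=q/5.556+[149,132]
Q=np.array([ray(F["scene"],p,0.006) for p in q]);print(Q[:,:2])
for i in range(4):
    d=Q[(i+1)%4]-Q[i];print(np.linalg.norm(d),np.degrees(np.arctan2(d[1],d[0])))
s=robot.sense();print("yaw",yaw(s),Ro.from_quat(s["tool_rot"]).as_matrix())
E
```

```text
top [205.71019862 252.14700062] [209.28980138 234.85299938] [0.54058154 0.26832721 0.0884    ] 0.04441616887179595 -9.58123557752011
scene [371.00006795 211.00004346] [364.71935117 220.82050997] [0.54111317 0.27031449 0.0884    ] 0.037540345004932966 -9.047265199591692
[0.54047462 0.26929693 0.08670947]
rim [ 0.52389277 -0.26898521  0.15      ] [ 0.53611637 -0.26030125  0.15      ] [ 0.52383919 -0.2717498   0.13737477]
[[ 0.60331851 -0.23617898]
 [ 0.56413608 -0.3540983 ]
 [ 0.44758008 -0.31586178]
 [ 0.48530903 -0.19804361]] [ 0.52508592 -0.27604567  0.006     ]
0.12425871842664377 -108.3806999608447
0.12266756740182347 161.8377767473668
0.12371173524623862 72.24336007313426
0.12401831674591075 -17.908504593777135
[[ 0.45564567 -0.26490865]
 [ 0.4866851  -0.190531  ]
 [ 0.60386435 -0.22240574]
 [ 0.56109195 -0.34784033]]
0.08059454910067226 67.34815267758192
0.12143713116198457 -15.217230151319704
0.13252666086311837 -108.82905418723637
0.13415133125536816 141.81555802032602
yaw -74.60184891520511 [[ 9.64103956e-01  2.65524921e-01 -2.80171991e-04]
 [ 2.65525059e-01 -9.64103662e-01  7.55729773e-04]
 [-6.94497550e-05 -8.02994748e-04 -9.99999675e-01]]
```

```bash
cat >> h.py <<'E'
def plan(s,pos,yawy):
    """slide (mm, tool axes now) and both spin options to reach TCP pos with tool y at world yaw yawy"""
    R=Ro.from_quat(s["tool_rot"]).as_matrix();d=R.T@(np.array(pos)-s["ee_pos"])*1000
    sp=(yaw(s)-yawy+180)%360-180
    print("slide",d.round(1),"spin cw+",round(sp,1),"| yaw",round(yaw(s),1),"q7",round(s["joint_positions"][6],2),"clock",round(s["clock"],2),"pos",s["ee_pos"].round(4))
E
python3 - <<'E'
from h import *
from cell import robot
plan(robot.sense(),[0.49,-0.30,0.33],5)
E
```

```text
slide [ 392.8 -230.5 -115.7] spin cw+ -79.6 | yaw -74.6 q7 -0.06 clock 0.25 pos [ 0.1725 -0.6264  0.2141]
```

```bash
python3 -m inch '{"hand":[1,1,1,1,1,1,1,1,1,1,1,1],"slide":[[20,-10,-30],[50,-30,-60],[90,-52,-90],[125,-75,-116],[160,-95,-116],[195,-115,-116],[230,-136,-116],[265,-156,-116],[300,-177,-116],[335,-197,-116],[365,-215,-116],[393,-230,-116]],"spin":[-6,-13,-20,-26,-33,-40,-46,-53,-60,-66,-73,-80]}'
python3 -m inch '{"hand":[1,1],"slide":[[0,0,0],[0,0,0]],"spin":[0,0]}'
python3 - <<'E'
from h import *
from cell import robot,vision
f=vision.grab_frame("wrist");cv2.imwrite("pics/w1.png",f["img"][:,:,::-1])
np.savez("w1.npz",**f)
s=robot.sense();plan(s,[.525,-.272,.33],5);print(s["joint_positions"].round(3),s["contact_force"])
print(proj(f,[.525,-.272,.15]))
E
```

```text
clock: 1.25
ee_pos: [0.4914, -0.2987, 0.3309]
tool_rot: [0.671, 0.742, -0.0, 0.0]
contact_force: [0.8, -0.8, -0.5]
grip_width: 0.0919
clock: 1.42
ee_pos: [0.492, -0.298, 0.3305]
tool_rot: [0.671, 0.741, 0.0, -0.0]
contact_force: [-0.5, -0.4, -0.7]
grip_width: 0.0922
slide [24.8 37.   0.3] spin cw+ 0.4 | yaw 5.4 q7 0.47 clock 1.47 pos [ 0.4905 -0.3002  0.3303]
[ 0.855  0.286 -0.452  1.626  0.13   1.26   0.473] [-0.1397948  -1.7419302  -0.75262558]
[[308.58642444 178.28649294]]
```

View pics/w1.png

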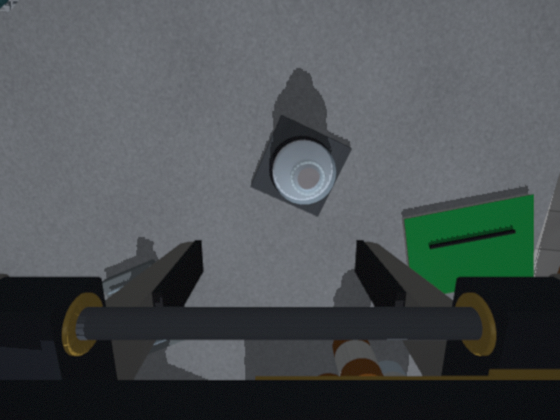

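The bottle mouth is at about (308,177) in the wrist view, close to the predicted (309,178). I'll enlarge it to refine the position.

Run:
```python
from h import *
f=dict(np.load("w1.npz"));im=f["img"][:,:,::-1]
z=8;x0,y0=250,110
c=cv2.resize(im[y0:y0+75,x0:x0+100+5],None,fx=7,fy=7,interpolation=cv2.INTER_CUBIC)
c=cv2.convertScaleAbs(c,alpha=1.3)
th=np.linspace(0,2*np.pi,200)
cv2.imwrite("pics/w1c.png",c)
best=[]
g=cv2.cvtColor(im,cv2.COLOR_BGR2GRAY)
cir=cv2.HoughCircles(cv2.resize(g[y0:y0+110,x0:x0+110],None,fx=6,fy=6,interpolation=cv2.INTER_CUBIC),cv2.HOUGH_GRADIENT,1,40,param1=60,param2=30,minRadius=40,maxRadius=260)
if cir is not None:
  for a,b,r in cir[0][:8]: print(a/6+x0,b/6+y0,r/6)
cam=-f["R"].T@f["t"]
print("expected r: neck21mm",.021*f["mtx"][0,0]/(f["R"]@[.525,-.272,.15]+f["t"])[2])
```

```text
303.75 172.41667 32.149998
301.75 163.08333 23.533333
expected r: neck21mm 18.03632437573092
```

View pics/w1c.png

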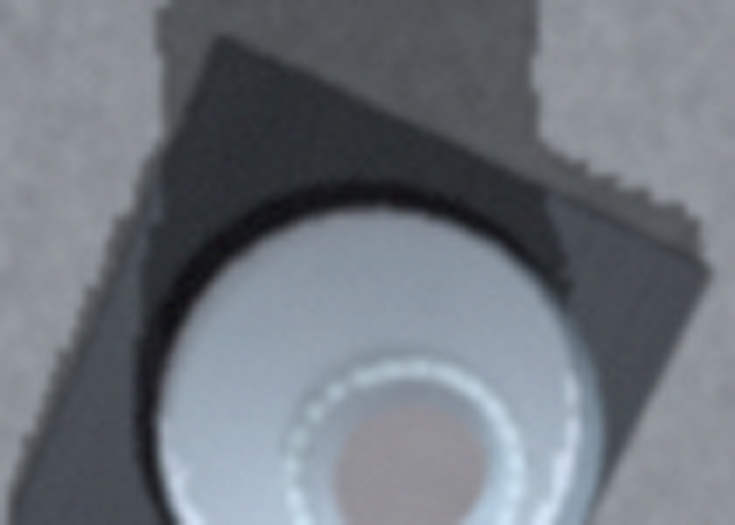

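Run:
```python
from h import *
from cell import robot
f=dict(np.load("w1.npz"));print(ray(f,(307.9,178.1),.15))
plan(robot.sense(),[0.56,-0.22,0.30],70)
```

```text
[ 0.52417801 -0.27186277  0.15      ]
slide [73.3 76.8 30.3] spin cw+ -64.6 | yaw 5.4 q7 0.47 clock 1.47 pos [ 0.4905 -0.3002  0.3303]
```

```bash
python3 -m inch '{"hand":[1,1,1,1,1,1,1,1,1,1,1,1],"slide":[[10,10,5],[20,20,10],[30,30,15],[40,40,20],[50,50,25],[60,60,30],[73,77,30],[73,77,30],[73,77,30],[73,77,30],[73,77,30],[73,77,30]],"spin":[-7,-14,-21,-28,-35,-42,-49,-56,-62,-65,-65,-65]}'
python3 - <<'E'
from h import *
from cell import robot,vision
f=vision.grab_frame("wrist");np.savez("w2.npz",**f)
p=proj(f,[.524,-.272,.15])[0];print(p)
x0,y0=int(p[0]-40),int(p[1]-40)
cv2.imwrite("pics/w2c.png",cv2.convertScaleAbs(cv2.resize(f["img"][y0:y0+80,x0:x0+80,::-1],None,fx=7,fy=7,interpolation=cv2.INTER_CUBIC),alpha=1.3));print(x0,y0)
s=robot.sense();plan(s,[.541,.22,.30],160);print(s["joint_positions"].round(3))
E
```

```text
clock: 2.47
ee_pos: [0.5593, -0.2226, 0.3003]
tool_rot: [0.173, 0.985, -0.0, -0.0]
contact_force: [-0.7, -0.1, -0.4]
grip_width: 0.0919
[224.50458797 187.67430516]
184 147
slide [1.676e+02 4.096e+02 2.000e-01] spin cw+ -89.9 | yaw 70.1 q7 1.33 clock 2.52 pos [ 0.5595 -0.2222  0.3004]
[ 0.831  0.403 -0.678  1.592  0.264  1.24   1.33 ]
```

View pics/w2c.png

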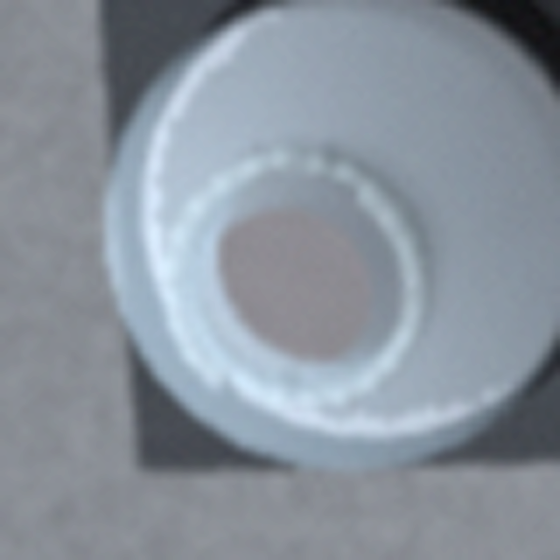

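The mouth is at (226.6,186.6), against a predicted (224.5,187.7), so the two views agree to about 2 mm. Next I go over the cap.

Run:
```python
from h import *
from cell import robot
f=dict(np.load("w2.npz"));print(ray(f,(226.6,186.6),.15))
plan(robot.sense(),[0.549,0.292,0.26],160)
```

```text
[ 0.52369033 -0.26944388  0.15      ]
slide [184.5 480.1  40.1] spin cw+ -89.9 | yaw 70.1 q7 1.33 clock 2.52 pos [ 0.5595 -0.2222  0.3004]
```

```bash
python3 -m inch '{"hand":[1,1,1,1,1,1,1,1,1,1,1,1],"slide":[[12,32,0],[26,66,0],[40,104,0],[54,140,0],[68,176,0],[82,212,0],[96,248,0],[110,284,0],[124,320,0],[138,356,10],[152,392,20],[166,430,30]],"spin":[-7,-14,-21,-28,-35,-42,-49,-56,-63,-70,-77,-84]}'
python3 - <<'E'
from h import *
from cell import robot
s=robot.sense();plan(s,[.549,.292,.26],160);print(s["joint_positions"].round(3))
E
```

```text
clock: 3.52
ee_pos: [0.5484, 0.2405, 0.2703]
tool_rot: [-0.534, 0.846, -0.001, 0.0]
contact_force: [0.1, -0.1, 0.1]
grip_width: 0.0918
slide [-46.7  21.6  10.2] spin cw+ -5.5 | yaw 154.5 q7 1.83 clock 3.52 pos [0.5484 0.2405 0.2703]
[ 0.265  0.552 -1.041  1.625  0.498  1.255  1.826]
```

```bash
python3 -m inch '{"hand":[1,1,1,1],"slide":[[-25,10,5],[-47,22,10],[-47,22,10],[-47,22,10]],"spin":[-5.5,-5.5,-5.5,-5.5]}'
python3 - <<'E'
from h import *
from cell import robot,vision
s=robot.sense();print(s["joint_positions"].round(3))
f=vision.grab_frame("wrist");np.savez("w3.npz",**f)
cv2.imwrite("pics/w3.png",f["img"][:,:,::-1])
a,b,mu,c,m=line_in_blue(f);A,B=ray(f,a,.0884),ray(f,b,.0884)
print(a,b,ray(f,(a+b)/2,.0884),np.linalg.norm(A-B),np.degrees(np.arctan2(*(B-A)[1::-1])),cv2.minEnclosingCircle(c),proj(f,[.541,.269,.0884]))
plan(s,[.541,.269,.13],160)
E
```

```text
clock: 3.85
ee_pos: [0.5479, 0.2928, 0.26]
tool_rot: [-0.573, 0.819, 0.0, -0.001]
contact_force: [-0.7, -0.3, -0.4]
grip_width: 0.0919
[ 0.157  0.607 -1.035  1.581  0.54   1.268  1.826]
[298.0552393 175.3001766] [258.73073386 182.53677742] [0.54044753 0.26995413 0.0884    ] 0.04539228284729202 -9.63570374082225 ((278.751708984375, 177.68077087402344), 23.902616500854492) [[277.64677721 178.29671061]]
slide [ 24.7  -1.8 130. ] spin cw+ -0.0 | yaw 160.0 q7 1.83 clock 3.85 pos [0.5479 0.2928 0.26  ]
```

View pics/w3.png

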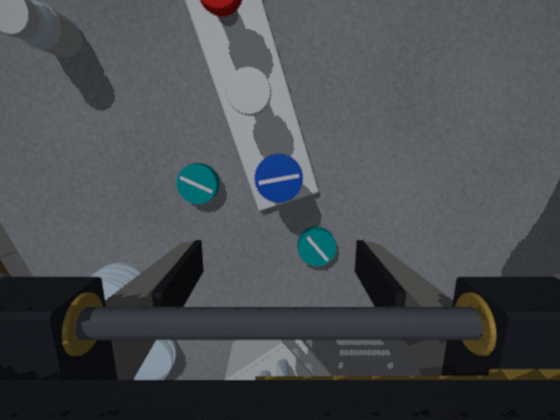

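The blue cap is at (279,178) in the wrist view, on the stand's end peg, and the teal look-alikes are at (197,184) and (318,246). Now I'll descend.

```bash
python3 - <<'E'
from h import *
from cell import robot
plan(robot.sense(),[.5405,.2698,.061],160)
E
python3 -m inch '{"hand":[1,1,1,1,1,1,1,1,1,1],"slide":[[12,-1,30],[24,-2,60],[24,-2,90],[24,-2,120],[24,-2,150],[24,-2,170],[24,-2,185],[24,-2,195],[24,-2,199],[24,-2,199]],"spin":[0,0,0,0,0,0,0,0,0,0]}'
python3 - <<'E'
from h import *
from cell import robot
s=robot.sense();print(s['contact_force']);plan(s,[.5405,.2698,.061],160)
E
```

```text
slide [ 22.8   0.3 199.3] spin cw+ -0.2 | yaw 159.8 q7 1.83 clock 3.9 pos [0.5487 0.2913 0.2603]
clock: 4.73
ee_pos: [0.5426, 0.2681, 0.0615]
tool_rot: [-0.572, 0.82, -0.0, -0.0]
contact_force: [0.3, -0.2, -0.2]
grip_width: 0.0919
[ 0.2554086  -0.21843067 -0.178495  ]
slide [-0.9  2.5  0.5] spin cw+ -0.2 | yaw 159.8 q7 1.7 clock 4.73 pos [0.5426 0.2681 0.0615]
```

```bash
python3 -m inch '{"hand":[1,0.4,0,-0.5,-1,-1,-1,-1,-1,-1],"slide":[[-1,1.5,0],[-1,1.5,0],[-1,1.5,0],[-1,1.5,0],[-1,1.5,0],[-1,1.5,0],[-1,1.5,0],[-1,1.5,0],[-1,1.5,0],[-1,1.5,0]],"spin":[0,0,0,0,0,0,0,0,0,0]}' 30
python3 - <<'E'
from h import *
from cell import robot,vision
f=vision.grab_frame("wrist");cv2.imwrite("pics/w4.png",f["img"][:,:,::-1])
E
```

```text
clock: 5.57
ee_pos: [0.5412, 0.2702, 0.0617]
tool_rot: [-0.573, 0.82, -0.0, -0.0]
contact_force: [-0.6, -1.6, 1.9]
grip_width: 0.0547
```

View pics/w4.png

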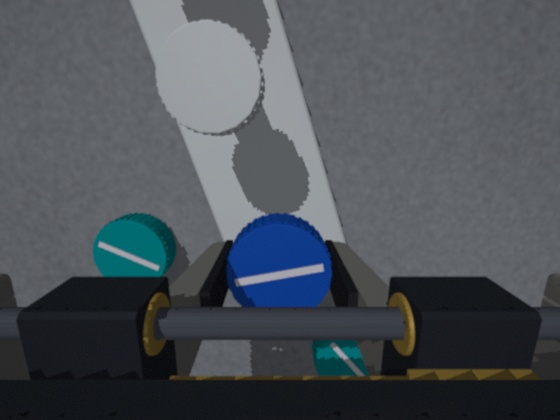

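The blue cap at (279,270) is between the pads, 54.7 mm wide. I'll lift it straight up.

```bash
python3 -m inch '{"hand":[-1,-1,-1,-1,-1,-1,-1,-1,-1,-1],"slide":[[0,0,-5],[0,0,-12],[0,0,-22],[0,0,-35],[0,0,-55],[0,0,-80],[0,0,-105],[0,0,-130],[0,0,-150],[0,0,-160]],"spin":[0,0,0,0,0,0,0,0,0,0]}'
python3 - <<'E'
from h import *
from cell import robot,vision
f=vision.grab_frame("wrist");cv2.imwrite("pics/w5.png",f["img"][:,:,::-1])
a,b,mu,c,m=line_in_blue(f);s=robot.sense()
zt=s["ee_pos"][2]-.061+.0884
A,B=ray(f,a,zt),ray(f,b,zt)
R=Ro.from_quat(s["tool_rot"]).as_matrix()
print(a,b,np.degrees(np.arctan2(*(B-A)[1::-1])),"cap in tool mm",R.T@(ray(f,(a+b)/2,zt)-s["ee_pos"])*1e3)
plan(s,[.516,-.283,.225],126.5);print(s["joint_positions"].round(2))
E
```

```text
clock: 6.45
ee_pos: [0.5419, 0.2713, 0.2257]
tool_rot: [-0.573, 0.82, -0.0, 0.002]
contact_force: [0.9, 0.5, -0.8]
grip_width: 0.0547
[322.40185133 267.32429267] [239.29273769 281.69318356] -9.340884791795796 cap in tool mm [  1.14320908   1.00245876 -27.40967269]
slide [ 5.298e+02 -1.658e+02 -3.000e-01] spin cw+ 33.4 | yaw 159.9 q7 1.83 clock 6.5 pos [0.5423 0.2715 0.2262]
[ 0.2   0.61 -1.03  1.66  0.56  1.19  1.83]
```

View pics/w5.png

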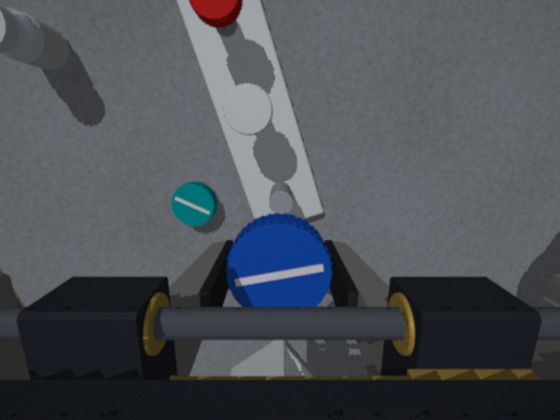

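The cap came off the peg cleanly: the bare peg shows at (281,198) and the line is at -9.4°. Now I'll carry it towards the bottle and stop short for one more look.

```bash
python3 - <<'E'
from h import *
from cell import robot
plan(robot.sense(),[.584,-.226,.225],126.5)
E
python3 -m inch '{"hand":[-1,-1,-1,-1,-1,-1,-1,-1,-1,-1,-1,-1],"slide":[[15,-7,0],[42,-20,0],[75,-36,0],[110,-52,0],[145,-69,0],[180,-86,0],[215,-103,0],[250,-119,0],[285,-136,0],[320,-153,0],[355,-170,0],[390,-186,0]],"spin":[0,3,6,9,12,15,18,21,24,27,30,33]}'
python3 - <<'E'
from h import *
from cell import robot
s=robot.sense();print(s["joint_positions"].round(2))
plan(s,[.584,-.226,.225],126.5)
E
```

```text
slide [ 4.529e+02 -2.101e+02  3.000e-01] spin cw+ 33.4 | yaw 159.9 q7 1.83 clock 6.5 pos [0.5423 0.2715 0.2262]
clock: 7.5
ee_pos: [0.5811, -0.1621, 0.221]
tool_rot: [-0.315, 0.949, 0.0, -0.0]
contact_force: [0.2, 0.6, -0.1]
grip_width: 0.0544
[ 0.86  0.55 -0.89  1.67  0.47  1.14  2.05]
slide [ 35.9 -52.9  -4. ] spin cw+ 0.2 | yaw 126.7 q7 2.05 clock 7.5 pos [ 0.5811 -0.1621  0.221 ]
```

```bash
python3 -m inch '{"hand":[-1,-1,-1,-1,-1],"slide":[[15,-20,-2],[30,-42,-4],[36,-53,-4],[36,-53,-4],[36,-53,-4]],"spin":[0,0,0,0,0]}'
python3 - <<'E'
from h import *
from cell import robot,vision
f=vision.grab_frame("wrist");np.savez("w6.npz",**f)
p=proj(f,[.524,-.2705,.15])[0];print(p)
x0,y0=int(p[0]-40),int(p[1]-40)
cv2.imwrite("pics/w6.png",f["img"][:,:,::-1])
cv2.imwrite("pics/w6c.png",cv2.convertScaleAbs(cv2.resize(f["img"][y0:y0+80,x0:x0+80,::-1],None,fx=7,fy=7,interpolation=cv2.INTER_CUBIC),alpha=1.3));print(x0,y0)
s=robot.sense();plan(s,[.524,-.2705,.225],126.5);print(s["joint_positions"].round(2))
E
```

```text
clock: 7.92
ee_pos: [0.5845, -0.223, 0.2249]
tool_rot: [-0.317, 0.949, 0.001, -0.0]
contact_force: [-0.5, 1.0, -0.2]
grip_width: 0.0543
[277.04296174 126.8419193 ]
237 86
slide [77.9 -2.4  0.2] spin cw+ 0.5 | yaw 127.0 q7 2.15 clock 7.97 pos [ 0.5847 -0.2217  0.2252]
[ 0.92  0.58 -0.88  1.61  0.48  1.17  2.15]
```

View pics/w6c.png

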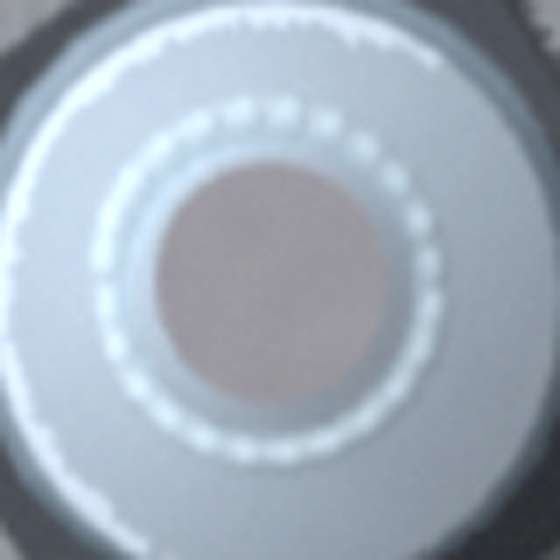

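View pics/w6.png

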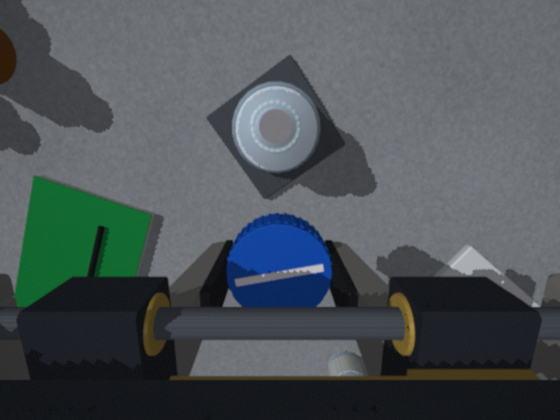

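Run:
```python
from h import *
from cell import robot
f=dict(np.load("w6.npz"))
r=ray(f,(275.1,126.0),.15);a,b,mu,c,m=line_in_blue(f);zt=.225+.0274
k=ray(f,(a+b)/2,zt);print("rim",r,"cap",k)
s=robot.sense();R=Ro.from_quat(s["tool_rot"]).as_matrix()
print("slide vis",R.T@((r-k))*1e3);A,B=ray(f,a,zt),ray(f,b,zt);print(np.degrees(np.arctan2(*(B-A)[1::-1])))
for i in range(3): plan(robot.sense(),[.5241,-.2711,.225],126.5)
```

```text
rim [ 0.52440418 -0.27209208  0.15      ] cap [ 0.57584086 -0.21642167  0.2524    ]
slide vis [ 74.64094192 -13.63685482 102.33988925]
-46.96740440480061
slide [78.2 -3.   0.2] spin cw+ 0.5 | yaw 127.0 q7 2.15 clock 7.97 pos [ 0.5847 -0.2217  0.2252]
slide [78.2 -3.   0.2] spin cw+ 0.5 | yaw 127.0 q7 2.15 clock 7.97 pos [ 0.5847 -0.2217  0.2252]
slide [78.2 -3.   0.2] spin cw+ 0.5 | yaw 127.0 q7 2.15 clock 7.97 pos [ 0.5847 -0.2217  0.2252]
```

Run:
```python
from h import *
from cell import robot
f=dict(np.load("w6.npz"))
r=ray(f,(275.1,126.0),.15);a,b,mu,c,m=line_in_blue(f,(220,200,340,305));print(a,b,mu)
im=f["img"].astype(int);w=(im.min(2)>150);w[:255]=0;w[295:]=0;w[:,:229]=0;w[:,329:]=0
ys,xs=np.nonzero(w);print(xs.min(),xs.max(),ys.min(),ys.max())
mid=np.array([xs.min()+xs.max(),ys.min()+ys.max()])/2
R=Ro.from_quat(robot.sense()["tool_rot"]).as_matrix()
k=ray(f,mid,.2524);print(mid,k,R.T@(r-k)*1e3)
```

```text
[322.94542239 267.45283367] [277.00352603 272.0353501 ] [306.19266055 269.12385321]
262 322 265 276
[292.  270.5] [ 0.57862467 -0.21943552  0.2524    ] [ 75.04879016  -9.55438498 102.34611925]
```

Run:
```python
from h import *
from cell import robot
f=dict(np.load("w6.npz"));im=f["img"].astype(int);rr=im[...,0]
for x in range(232,330,6):
    col=im[255:295,x,0]-0.5*im[255:295,x,2]; y=col.argmax();print(x,255+y,im[255+y,x],end=' ')
r=ray(f,(275.1,126.0),.15)
R=Ro.from_quat(robot.sense()["tool_rot"]).as_matrix()
k=ray(f,(280.8,274.5),.2524);print(k,R.T@(r-k)*1e3)
```

```text
232 294 [ 66  77 103] 238 282 [114 112 118] 244 279 [114 113 118] 250 281 [115 114 118] 256 279 [115 112 118] 262 275 [155 154 166] 268 275 [115 114 118] 274 274 [115 114 118] 280 273 [113 113 116] 286 271 [156 155 167] 292 270 [177 175 186] 298 270 [186 185 192] 304 269 [189 187 195] 310 268 [187 185 194] 316 269 [187 185 193] 322 269 [180 180 191] 328 294 [115 119 123] [ 0.5838492  -0.22269033  0.2524    ] [ 77.26020768  -3.80990219 102.35403575]
```

```bash
python3 -m inch '{"hand":[-1,-1,-1,-1,-1,-1,-1,-1,-1,-1],"slide":[[15,-1,0],[40,-2,0],[62,-3,0],[77.5,-3.5,0],[77.5,-3.5,0],[77.5,-3.5,20],[77.5,-3.5,45],[77.5,-3.5,60],[77.5,-3.5,68],[77.5,-3.5,68]],"spin":[0,0.5,0.5,0.5,0.5,0.5,0.5,0.5,0.5,0.5]}'
python3 - <<'E'
from h import *
from cell import robot,vision
s=robot.sense();plan(s,[.5241,-.2711,.1336],126.5);print(s["joint_positions"].round(2))
f=vision.grab_frame("scene");cv2.imwrite("pics/s7.png",cv2.resize(f["img"][110:220,115:245,::-1],None,fx=6,fy=5.4,interpolation=cv2.INTER_CUBIC))
E
```

```text
clock: 8.8
ee_pos: [0.5248, -0.2707, 0.1561]
tool_rot: [-0.314, 0.949, 0.001, -0.001]
contact_force: [-0.4, 0.1, -0.9]
grip_width: 0.0547
slide [ 0.8  0.  22.5] spin cw+ 0.1 | yaw 126.6 q7 2.21 clock 8.8 pos [ 0.5248 -0.2707  0.1561]
[ 1.04  0.6  -0.85  1.76  0.52  1.02  2.21]
```

View pics/s7.png

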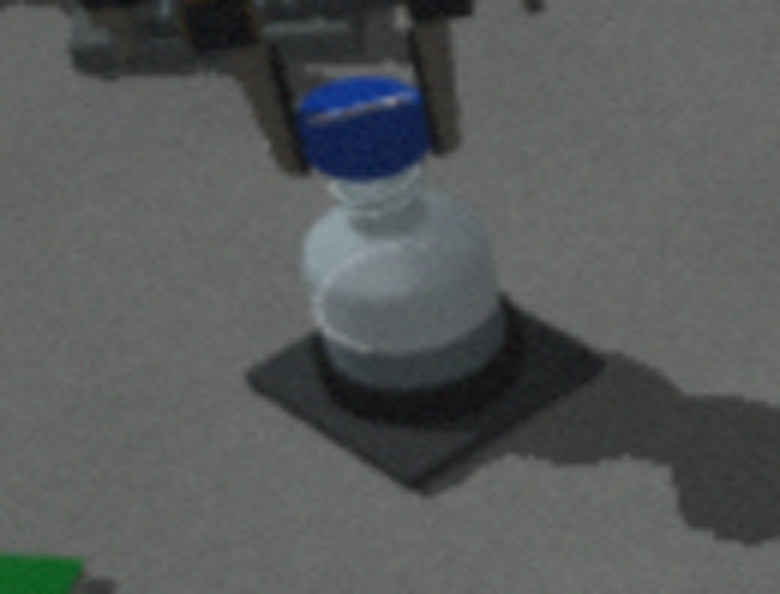

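```bash
python3 -m inch '{"hand":[-1,-1,-1,-1,-1,-1],"slide":[[0.4,0,3],[0.4,0,6],[0.4,0,9],[0.4,0,12],[0.4,0,12],[0.4,0,12]],"spin":[0,0,0,0,0,0]}'
python3 -m inch '{"hand":[-1,-1,-1,-1,-1],"slide":[[0,0,2],[0,0,4],[0,0,6],[0,0,6],[0,0,6]],"spin":[0,0,0,0,0]}'
```

```text
clock: 9.35
ee_pos: [0.5245, -0.2736, 0.1456]
tool_rot: [-0.312, 0.95, 0.0, -0.0]
contact_force: [-1.0, -0.2, 0.1]
grip_width: 0.0545
clock: 9.77
ee_pos: [0.5245, -0.2735, 0.1394]
tool_rot: [-0.312, 0.95, 0.0, -0.0]
contact_force: [0.1, -0.6, -0.2]
grip_width: 0.0546
```

```bash
python3 -m inch '{"hand":[-1,-1,-1,-1,-1],"slide":[[0,0,1],[0,0,2],[0,0,3],[0,0,4],[0,0,4]],"spin":[0,0,0,0,0]}'
python3 -m inch '{"hand":[-1,-1,-1,-1],"slide":[[0,0,1],[0,0,2],[0,0,2],[0,0,2]],"spin":[0,0,0,0]}'
python3 -c "
from h import *
from cell import robot
s=robot.sense();print(s['wrist_torque'],s['contact_force'],s['joint_positions'].round(2));plan(s,[.5241,-.2711,.1336],126.5)"
```

```text
clock: 10.18
ee_pos: [0.5244, -0.2736, 0.1354]
tool_rot: [-0.312, 0.95, 0.0, -0.0]
contact_force: [0.2, 0.0, 0.3]
grip_width: 0.0544
clock: 10.52
ee_pos: [0.5247, -0.2735, 0.1337]
tool_rot: [-0.312, 0.95, -0.0, 0.0]
contact_force: [0.3, 0.4, 1.2]
grip_width: 0.0546
[ 0.17376587 -0.05444793  0.0034464 ] [0.30014972 0.40918511 1.19672334] [ 1.03  0.63 -0.82  1.78  0.54  0.98  2.19]
slide [-0.9  2.3  0.1] spin cw+ -0.1 | yaw 126.4 q7 2.19 clock 10.52 pos [ 0.5247 -0.2735  0.1337]
```

```bash
python3 -m inch '{"hand":[-1,-1,-1],"slide":[[0,0,1],[0,0,1],[0,0,1]],"spin":[0,0,0]}'
python3 -m inch '{"hand":[-1,-1,-1],"slide":[[0,0,1],[0,0,1],[0,0,1]],"spin":[0,0,0]}'
python3 -c "
from cell import robot
s=robot.sense();print(s['wrist_torque'],s['contact_force'])"
```

```text
clock: 10.77
ee_pos: [0.5249, -0.2735, 0.1331]
tool_rot: [-0.312, 0.95, -0.0, 0.0]
contact_force: [0.0, 0.8, 4.6]
grip_width: 0.0545
clock: 11.02
ee_pos: [0.525, -0.2734, 0.1328]
tool_rot: [-0.312, 0.95, -0.0, 0.0]
contact_force: [-3.0, 1.2, 9.0]
grip_width: 0.0547
[ 0.47566855  0.61601197 -0.05098164] [-3.01121354  1.22152344  9.01303444]
```

```bash
python3 -m inch '{"hand":[-1,-1,-1,-1,-1,-1,-1,-1],"slide":[[0,0,0.2],[0,0,0.5],[0,0,0.7],[0,0,1],[0,0,1.2],[0,0,1.5],[0,0,1.7],[0,0,1.9]],"spin":[5,10,15,20,25,30,35,40]}'
python3 -c "
from h import *
from cell import robot
s=robot.sense();print(s['wrist_torque'],s['contact_force']);plan(s,[.5241,-.2711,.1336],126.5)"
```

```text
clock: 11.68
ee_pos: [0.5241, -0.2738, 0.1307]
tool_rot: [0.034, 0.999, -0.001, -0.001]
contact_force: [-4.2, 0.7, 9.8]
grip_width: 0.0546
[0.30424031 0.93142002 0.10281754] [-4.23428911  0.71547875  9.75878116]
slide [ 0.2  2.7 -2.9] spin cw+ -40.3 | yaw 86.2 q7 1.58 clock 11.68 pos [ 0.5241 -0.2738  0.1307]
```

```bash
python3 -m inch '{"hand":[-1,-1,-1,-1,-1,-1,-1,-1],"slide":[[0.3,0,0.1],[0.6,0,0.4],[0.8,0,0.6],[0.8,0,0.8],[0.8,0,1.1],[0.8,0,1.3],[0.8,0,1.6],[0.8,0,1.8]],"spin":[5,10,15,20,25,30,35,40]}'
python3 -c "
from h import *
from cell import robot
s=robot.sense();print(s['wrist_torque'],s['contact_force']);plan(s,[.5241,-.2711,.1336],126.5)"
```

```text
clock: 12.35
ee_pos: [0.5243, -0.2739, 0.129]
tool_rot: [0.373, 0.928, -0.0, 0.001]
contact_force: [-2.0, -0.2, 7.0]
grip_width: 0.0543
[0.04027671 0.36572175 0.10935132] [-1.98412291 -0.24395586  7.00472675]
slide [ 2.1  1.9 -4.6] spin cw+ -80.3 | yaw 46.2 q7 0.97 clock 12.35 pos [ 0.5243 -0.2739  0.129 ]
```

```bash
python3 -m inch '{"hand":[-1,-1,-1,-1,-1,-1,-1,-1],"slide":[[0,0,0.2],[0,0,0.5],[0,0,0.7],[0,0,1],[0,0,1.2],[0,0,1.5],[0,0,1.7],[0,0,1.9]],"spin":[5,10,15,20,25,30,35,40]}'
python3 -c "
from h import *
from cell import robot
s=robot.sense();print(s['wrist_torque'],s['contact_force']);plan(s,[.5241,-.2711,.1336],126.5)"
python3 -m inch '{"hand":[-1,-1,-1,-1],"slide":[[0,0,0.2],[0,0,0.5],[0,0,0.7],[0,0,1]],"spin":[5,10,15,20]}'
python3 -c "
from h import *
from cell import robot,vision
s=robot.sense();print(s['wrist_torque'],s['contact_force']);plan(s,[.5241,-.2711,.1336],126.5)
f=vision.grab_frame('wrist');cv2.imwrite('pics/w8.png',f['img'][:,:,::-1])"
```

```text
clock: 13.02
ee_pos: [0.5235, -0.2739, 0.1268]
tool_rot: [0.668, 0.744, -0.001, 0.0]
contact_force: [-2.8, 0.1, 7.4]
grip_width: 0.0543
[0.18122871 0.57064967 0.01710106] [-2.81810613  0.12187098  7.38127079]
slide [ 2.7  0.9 -6.8] spin cw+ -120.3 | yaw 6.2 q7 0.36 clock 13.02 pos [ 0.5235 -0.2739  0.1268]
clock: 13.35
ee_pos: [0.5245, -0.2739, 0.1266]
tool_rot: [0.787, 0.617, 0.0, 0.001]
contact_force: [-1.3, 1.6, 11.3]
grip_width: 0.0545
[0.15119084 0.38022718 0.01821045] [-1.32462396  1.5766211  11.33469984]
slide [ 2.6 -1.1 -7. ] spin cw+ -140.3 | yaw -13.8 q7 0.05 clock 13.35 pos [ 0.5245 -0.2739  0.1266]
```

View pics/w8.png

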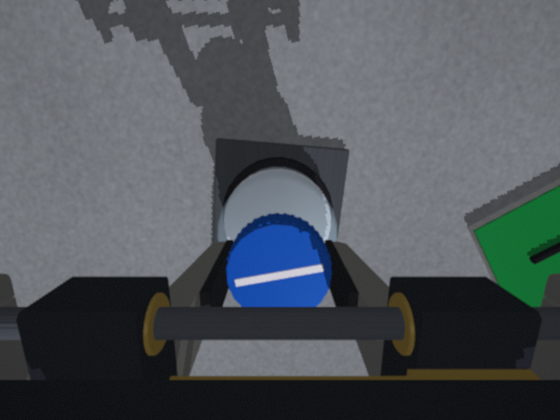

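The line is unchanged relative to the pads ((235,283)–(323,268)), so there is no slip. About 15° should remain, so I'll go in small steps.

```bash
for i in 1 ; do python3 -m inch '{"hand":[-1,-1,-1],"slide":[[0,0,0],[0,0,0],[0,0,0]],"spin":[3,6,8]}'
python3 -c "
from h import *
from cell import robot
s=robot.sense();print(s['wrist_torque'],s['contact_force']);plan(s,[.5241,-.2711,.1336],126.5)"; done
python3 -m inch '{"hand":[-1,-1,-1],"slide":[[0,0,0],[0,0,0],[0,0,0]],"spin":[2,4,6]}'
python3 -c "
from h import *
from cell import robot
s=robot.sense();print(s['wrist_torque'],s['contact_force']);plan(s,[.5241,-.2711,.1336],126.5)"
```

```text
clock: 13.65
ee_pos: [0.5248, -0.2739, 0.1266]
tool_rot: [0.828, 0.561, 0.001, 0.001]
contact_force: [-2.4, 1.7, 9.3]
grip_width: 0.0544
[0.14019428 0.35074757 0.05059465] [-2.41418431  1.65023853  9.31752399]
slide [ 2.3 -1.7 -7. ] spin cw+ -148.2 | yaw -21.7 q7 -0.07 clock 13.65 pos [ 0.5248 -0.2739  0.1266]
clock: 13.9
ee_pos: [0.5249, -0.2738, 0.1266]
tool_rot: [0.856, 0.517, 0.001, 0.001]
contact_force: [-0.8, 0.7, 9.1]
grip_width: 0.0543
[0.27209544 0.16724188 0.07773773] [-0.81458829  0.66524479  9.06864195]
slide [ 2.  -1.9 -7. ] spin cw+ -154.2 | yaw -27.7 q7 -0.16 clock 13.9 pos [ 0.5249 -0.2738  0.1266]
```

```bash
python3 -m inch '{"hand":[-1,-1,-1],"slide":[[0,0,0],[0,0,0],[0,0,0]],"spin":[1.5,3,3]}'
python3 -c "
from h import *
from cell import robot
s=robot.sense();print(s['wrist_torque'],s['contact_force']);plan(s,[.5241,-.2711,.1336],126.5)"
python3 -m inch '{"hand":[-1,-1,-1],"slide":[[0,0,0],[0,0,0],[0,0,0]],"spin":[1.5,3,3]}'
python3 -c "
from h import *
from cell import robot
s=robot.sense();print(s['wrist_torque'],s['contact_force']);plan(s,[.5241,-.2711,.1336],126.5)"
```

```text
clock: 14.15
ee_pos: [0.5253, -0.2736, 0.1266]
tool_rot: [0.869, 0.495, 0.001, 0.001]
contact_force: [0.4, 1.4, 9.2]
grip_width: 0.0548
[0.23095047 0.03136027 0.07990643] [0.41824084 1.36271738 9.17623006]
slide [ 1.6 -2.2 -7. ] spin cw+ -157.1 | yaw -30.6 q7 -0.21 clock 14.15 pos [ 0.5253 -0.2736  0.1266]
clock: 14.4
ee_pos: [0.5255, -0.2735, 0.1266]
tool_rot: [0.881, 0.473, 0.001, 0.001]
contact_force: [1.1, 1.6, 8.1]
grip_width: 0.055
[ 0.18051697 -0.06368059  0.01805809] [1.06562337 1.55548225 8.09232703]
slide [ 1.2 -2.5 -7. ] spin cw+ -160.1 | yaw -33.6 q7 -0.26 clock 14.4 pos [ 0.5255 -0.2735  0.1266]
```

```bash
python3 -c "
from h import *
from cell import robot,vision
f=vision.grab_frame('wrist');cv2.imwrite('pics/w9.png',f['img'][150:320,170:390,::-1].repeat(3,0).repeat(3,1))
f=vision.grab_frame('scene');cv2.imwrite('pics/s9.png',cv2.resize(f['img'][100:220,115:245,::-1],None,fx=6,fy=5,interpolation=cv2.INTER_CUBIC))"
```

```text
(no output)
```

View pics/w9.png

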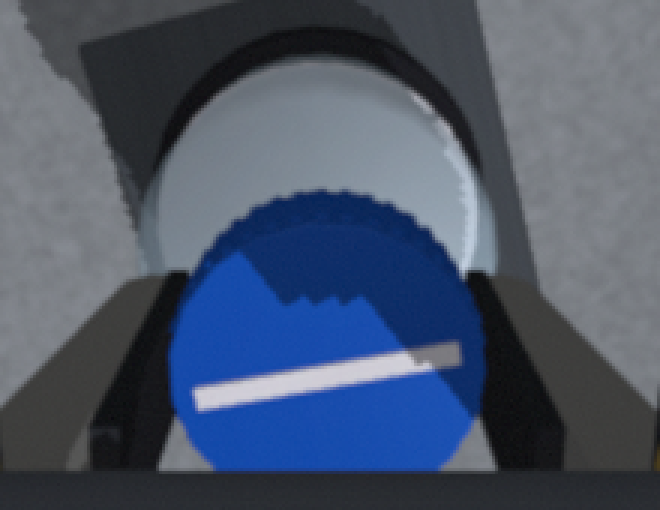

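View pics/s9.png

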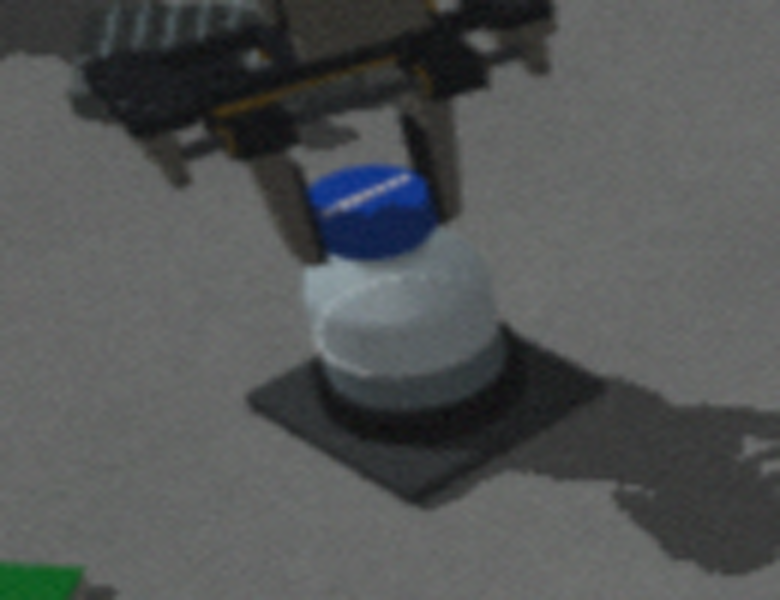

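No slip yet: the line is still 10° to the pads. The height has stopped changing, so the roof is on the rim within the thread's play, but there is no rotational stop yet. I'll continue in small steps.

```bash
cat > m.py <<'E'
from h import *
from cell import robot
s=robot.sense();print("  T",s['wrist_torque'].round(3),"F",s['contact_force'].round(1),"yaw",round(yaw(s),2),"line",round(yaw(s)+10.6,1),"z",s['ee_pos'][2].round(4))
E
python3 -m inch '{"hand":[-1,-1,-1],"slide":[[0,0,0],[0,0,0],[0,0,0]],"spin":[2,4,4]}' >/dev/null; python3 m.py
python3 -m inch '{"hand":[-1,-1,-1],"slide":[[0,0,0],[0,0,0],[0,0,0]],"spin":[2,4,4]}' >/dev/null; python3 m.py
python3 -m inch '{"hand":[-1,-1,-1],"slide":[[0,0,0],[0,0,0],[0,0,0]],"spin":[2,4,4]}' >/dev/null; python3 m.py
```

```text
T [-0.005  0.208  0.29 ] F [-0.7 -0.7  8.6] yaw -37.57 line -27.0 z 0.1266
  T [0.076 1.018 0.343] F [-4.9  0.9 11.8] yaw -41.58 line -31.0 z 0.1266
  T [0.026 0.973 0.764] F [-3.8  1.5 11.4] yaw -45.5 line -34.9 z 0.1264
```

```bash
cat > ln.py <<'E'
import sys
from h import *
from cell import robot,vision
f=vision.grab_frame('wrist')
cv2.imwrite(sys.argv[1],f['img'][150:320,170:390,::-1].repeat(3,0).repeat(3,1))
E
python3 ln.py pics/w10.png
```

```text
(no output)
```

View pics/w10.png

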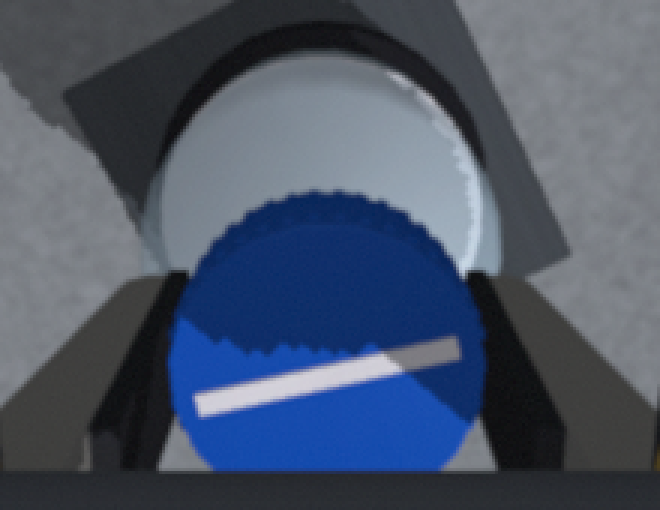

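The torque has risen to 0.76 Nm, with about 2° of slip: the line tilts 12.2° against 9.8° before. I'll confirm this is the hard stop with a firmer grip and a little more turn.

```bash
python3 -m inch '{"hand":[-1,-1,-1,-1],"slide":[[0,0,0],[0,0,0],[0,0,0],[0,0,0]],"spin":[0,0,2,3]}' 50; python3 m.py
python3 -m inch '{"hand":[-1,-1,-1],"slide":[[0,0,0],[0,0,0],[0,0,0]],"spin":[2,3,3]}' ; python3 m.py
python3 ln.py pics/w11.png
```

```text
clock: 15.63
ee_pos: [0.5234, -0.2742, 0.1265]
tool_rot: [0.935, 0.354, -0.001, 0.001]
contact_force: [-4.6, 0.2, 11.1]
grip_width: 0.0543
  T [-0.117  1.132  0.842] F [-4.6  0.2 11.1] yaw -48.5 line -37.9 z 0.1265
clock: 15.88
ee_pos: [0.5228, -0.2739, 0.1263]
tool_rot: [0.944, 0.329, -0.001, 0.0]
contact_force: [-6.2, 0.8, 12.7]
grip_width: 0.0544
  T [ 0.551  1.452 -0.125] F [-6.2  0.8 12.7] yaw -51.6 line -41.0 z 0.1263
```

View pics/w11.png

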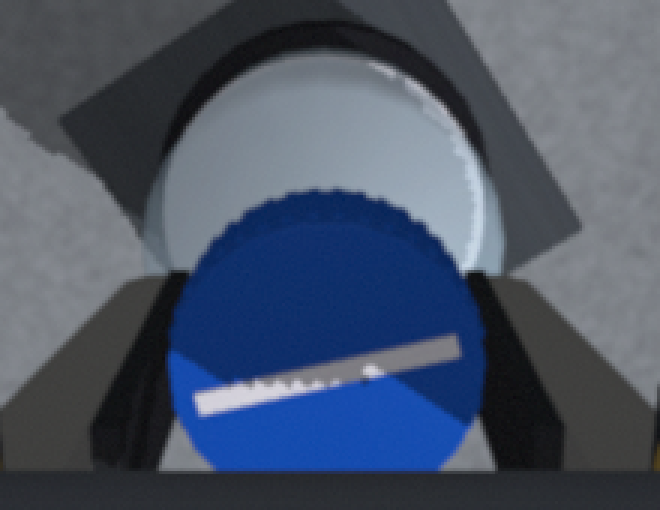

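Odd: the torque dropped after a further 6°, with the cap turning along. I'll re-read before going further, then ease the downward push to feel the axial play.

```bash
python3 -m inch '{"hand":[-1,-1],"slide":[[0,0,0],[0,0,0]],"spin":[0,0]}' >/dev/null; python3 m.py
python3 -m inch '{"hand":[-1,-1],"slide":[[0,0,-1.5],[0,0,-1.5]],"spin":[0,0]}' >/dev/null; python3 m.py
python3 -m inch '{"hand":[-1,-1],"slide":[[0,0,-1],[0,0,-1]],"spin":[0,0]}' >/dev/null; python3 m.py
python3 -m inch '{"hand":[-1,-1],"slide":[[0,0,-1],[0,0,-1]],"spin":[0,0]}' >/dev/null; python3 m.py
```

```text
T [ 0.793  1.749 -0.206] F [-7.   2.1 14.9] yaw -51.66 line -41.1 z 0.1264
  T [ 0.741  1.514 -0.192] F [-6.3  1.4  7.2] yaw -51.64 line -41.0 z 0.1264
  T [ 0.648  1.531 -0.112] F [-6.   1.8  1.5] yaw -51.63 line -41.0 z 0.1265
  T [ 0.532  1.272 -0.167] F [-4.9  1.8 -7.2] yaw -51.62 line -41.0 z 0.1266
```

```bash
python3 -m inch '{"hand":[-1,-1,-1],"slide":[[-0.5,-0.6,1],[-0.9,-1.2,1.6],[-0.9,-1.2,1.6]],"spin":[0,0,0]}'; python3 m.py
python3 -m inch '{"hand":[-1,-1,-1],"slide":[[0,0,0],[0,0,0],[0,0,0]],"spin":[1,2,2]}' >/dev/null; python3 m.py
python3 -m inch '{"hand":[-1,-1,-1],"slide":[[0,0,0],[0,0,0],[0,0,0]],"spin":[1,2,2]}' >/dev/null; python3 m.py
python3 ln.py pics/w12.png
```

```text
clock: 16.85
ee_pos: [0.5217, -0.2728, 0.1265]
tool_rot: [0.944, 0.329, -0.001, -0.001]
contact_force: [-4.7, 0.9, -2.7]
grip_width: 0.0542
  T [ 0.715  1.355 -0.214] F [-4.7  0.9 -2.7] yaw -51.61 line -41.0 z 0.1265
  T [ 0.768  1.521 -0.095] F [-5.9  2.5 -2. ] yaw -53.59 line -43.0 z 0.1265
  T [ 0.963  1.474 -0.014] F [-5.8  3.  -0.4] yaw -55.57 line -45.0 z 0.1265
```

View pics/w12.png

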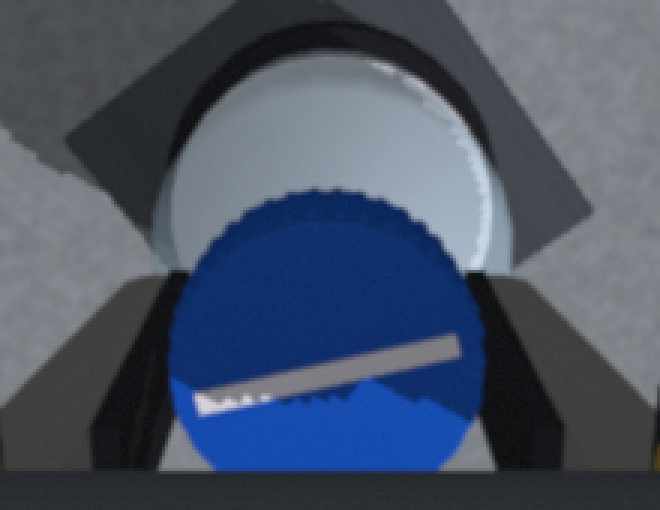

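```bash
for k in 1; do
python3 -m inch '{"hand":[-1,-1,-1],"slide":[[0,0,0],[0,0,0],[0,0,0]],"spin":[-3,-5,-5]}' >/dev/null; python3 m.py
python3 -m inch '{"hand":[-1,-1,-1],"slide":[[0,0,0],[0,0,0],[0,0,0]],"spin":[-3,-5,-5]}' >/dev/null; python3 m.py
python3 -m inch '{"hand":[-1,-1,-1],"slide":[[0,0,0],[0,0,0],[0,0,0]],"spin":[-3,-5,-5]}' >/dev/null; python3 m.py
python3 -m inch '{"hand":[-1,-1,-1],"slide":[[0,0,0],[0,0,0],[0,0,0]],"spin":[-3,-5,-5]}' >/dev/null; python3 m.py; done
python3 -m inch '{"hand":[-1,-1],"slide":[[0,0,-1],[0,0,-1]],"spin":[0,0]}' >/dev/null; python3 m.py
python3 ln.py pics/w13.png
```

```text
T [0.853 1.535 0.   ] F [-6.3  2.2 -1.2] yaw -50.56 line -40.0 z 0.1265
  T [ 0.267  1.182 -0.187] F [-5.3  1.2 -4.3] yaw -45.64 line -35.0 z 0.1265
  T [ 0.028  0.537 -1.179] F [-1.4  0.8 -6.3] yaw -40.82 line -30.2 z 0.1267
  T [-0.789 -0.523  0.309] F [ 1.8 -2.7 -8.1] yaw -35.48 line -24.9 z 0.1272
  T [-1.256 -1.164  0.411] F [  5.1  -4.2 -14.4] yaw -35.57 line -25.0 z 0.1274
```

View pics/w13.png

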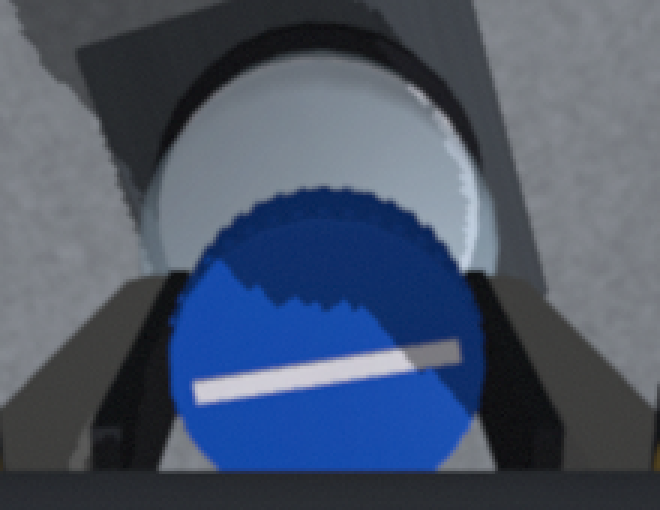

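That was informative. Going back anticlockwise there was a snap (-1.2 Nm, then +0.3), so I had pushed past the stop. The cap is back on the near side of it now, with the line at about -25°. I'll neutralise the loads, back off a little and find the stop again gently with a weaker grip.

```bash
python3 -m inch '{"hand":[-1,-1,-1,-1],"slide":[[0,0.6,1],[0,1.2,2],[0,1.2,2],[0,1.2,2]],"spin":[0,0,0,0]}' 30; python3 m.py
python3 -m inch '{"hand":[-1,-1,-1],"slide":[[0,0,0],[0,0,0],[0,0,0]],"spin":[-3,-6,-6]}' >/dev/null; python3 m.py
python3 -m inch '{"hand":[-1,-1,-1],"slide":[[0,0,0],[0,0,0],[0,0,0]],"spin":[-3,-6,-6]}' >/dev/null; python3 m.py
python3 -m inch '{"hand":[-1,-1,-1],"slide":[[0,0,0],[0,0,0],[0,0,0]],"spin":[-3,-6,-6]}' >/dev/null; python3 m.py; python3 ln.py pics/w14.png
```

```text
clock: 18.95
ee_pos: [0.5246, -0.2744, 0.1273]
tool_rot: [0.889, 0.457, 0.001, 0.001]
contact_force: [-0.3, -1.7, 2.1]
grip_width: 0.0545
  T [-0.436  0.014  0.116] F [-0.3 -1.7  2.1] yaw -35.61 line -25.0 z 0.1273
  T [ 0.008 -0.434  0.082] F [ 1.4 -0.5  3.3] yaw -29.53 line -18.9 z 0.1269
  T [ 0.201 -0.299 -0.042] F [ 1.8 -0.3  5.1] yaw -23.61 line -13.0 z 0.1269
  T [ 0.279 -0.315  0.015] F [1.7 1.2 6. ] yaw -17.65 line -7.1 z 0.1269
```

View pics/w14.png

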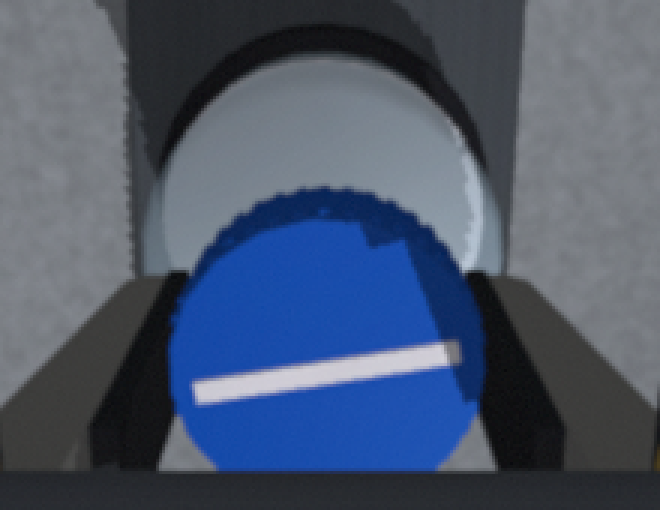

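```bash
python3 -m inch '{"hand":[-1,-1,-1],"slide":[[0,0,0],[0,0,0],[0,0,0]],"spin":[4,8,8]}' 25 >/dev/null; python3 m.py
python3 -m inch '{"hand":[-1,-1,-1],"slide":[[0,0,0],[0,0,0],[0,0,0]],"spin":[2,4,4]}' >/dev/null; python3 m.py
python3 -m inch '{"hand":[-1,-1,-1],"slide":[[0,0,0],[0,0,0],[0,0,0]],"spin":[1,2,2]}'  >/dev/null; python3 m.py
python3 -m inch '{"hand":[-1,-1,-1],"slide":[[0,0,0],[0,0,0],[0,0,0]],"spin":[1,2,2]}'  >/dev/null; python3 m.py
python3 -m inch '{"hand":[-1,-1,-1],"slide":[[0,0,0],[0,0,0],[0,0,0]],"spin":[1,2,2]}'  >/dev/null; python3 m.py
```

```text
T [ 0.112 -0.081  0.031] F [0.9 0.6 6. ] yaw -25.96 line -15.4 z 0.1269
  T [ 0.447 -0.183  0.122] F [1.  2.6 6.3] yaw -29.84 line -19.2 z 0.1269
  T [ 0.434 -0.121  0.221] F [1.8 1.7 5.6] yaw -31.76 line -21.2 z 0.1269
  T [-0.092 -0.671  0.16 ] F [ 3.  -1.   5.3] yaw -33.73 line -23.1 z 0.1269
  T [-0.16  -0.607  0.249] F [ 2.5 -0.8  5.5] yaw -35.72 line -25.1 z 0.1269
```

```bash
python3 -m inch '{"hand":[-1,-1,-1],"slide":[[0,0,0],[0,0,0],[0,0,0]],"spin":[1,2,2]}'  >/dev/null; python3 m.py;  python3 ln.py pics/w15.png
```

```text
T [-0.235 -0.427  0.441] F [ 2.8 -1.2  6.3] yaw -37.68 line -27.1 z 0.1269
```

View pics/w15.png

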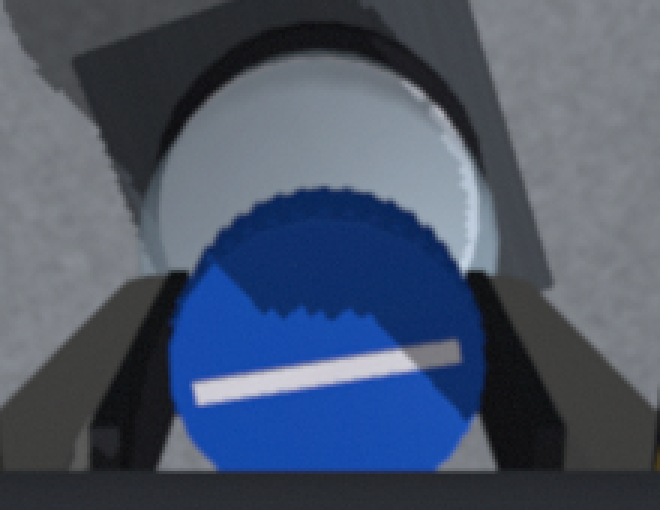

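No slip now, and the stop is felt progressively from -19° to -27° (0.44 Nm), which matches home parallel to the plate at -18°. The cap is bottomed. Now I'll back off to about +70° (90° from home).

```bash
python3 -m inch '{"hand":[-1,-1,-1,-1,-1,-1,-1,-1,-1],"slide":[[0,0,0],[0,0,0],[0,0,0],[0,0,0],[0,0,0],[0,0,0],[0,0,0],[0,0,0],[0,0,0]],"spin":[-4,-8,-13,-18,-23,-28,-33,-37,-37]}' 30 >/dev/null; python3 m.py
python3 -m inch '{"hand":[-1,-1,-1,-1,-1,-1,-1],"slide":[[0,0,-0.2],[0,0,-0.4],[0,0,-0.7],[0,0,-0.9],[0,0,-1.2],[0,0,-1.4],[0,0,-1.4]],"spin":[-5,-10,-15,-20,-25,-30,-30]}' >/dev/null; python3 m.py; python3 ln.py pics/w16.png
```

```text
T [ 0.37  -0.221 -0.008] F [0.9 2.  7.7] yaw -0.56 line 10.0 z 0.1269
  T [0.316 0.067 0.053] F [-0.2  0.7  9.1] yaw 29.48 line 40.1 z 0.1281
```

View pics/w16.png

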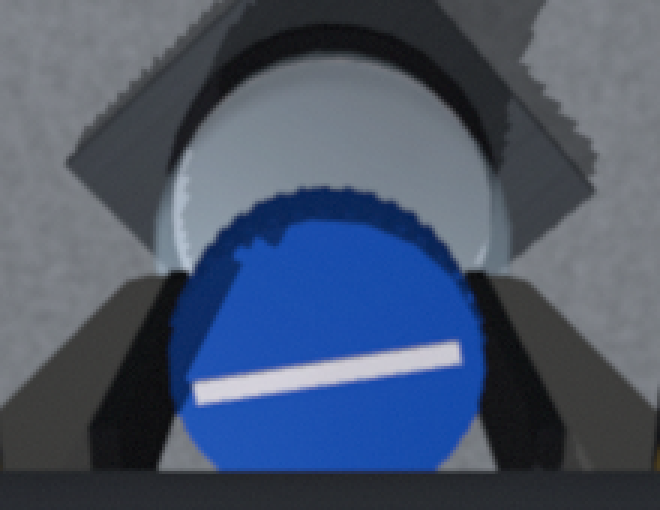

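```bash
python3 -m inch '{"hand":[-1,-1,-1,-1,-1,-1,-1,-1,-1],"slide":[[0,0,-0.3],[0,0,-0.6],[0,0,-0.9],[0,0,-1.2],[0,0,-1.5],[0,0,-1.8],[0,0,-2],[0,0,-2],[0,0,-2]],"spin":[-5,-10,-15,-20,-25,-28,-30,-30,-30]}' >/dev/null; python3 m.py
python3 -m inch '{"hand":[-1,-1,-1],"slide":[[0,0,0],[0,0,0],[0,0,0]],"spin":[0,0,0]}'; python3 m.py
python3 - <<'E'
from h import *
from cell import robot,vision
f=vision.grab_frame('wrist');s=robot.sense()
cv2.imwrite("pics/w17.png",f['img'][:,:,::-1])
z=s['ee_pos'][2]+.0272
a,b=[np.array(p)/3+[170,150] for p in((194,393),(460,350))]
A,B=ray(f,a,z),ray(f,b,z);print("line if grip unchanged",np.degrees(np.arctan2(*(B-A)[1::-1])))
f=vision.grab_frame('scene');cv2.imwrite('pics/s17.png',cv2.resize(f['img'][100:220,115:245,::-1],None,fx=6,fy=5,interpolation=cv2.INTER_CUBIC))
E
```

```text
T [ 0.376 -0.231  0.023] F [0.7 0.3 5.5] yaw 59.26 line 69.9 z 0.1297
clock: 23.68
ee_pos: [0.5235, -0.2734, 0.1297]
tool_rot: [0.265, 0.964, 0.0, 0.0]
contact_force: [1.3, 1.1, 6.1]
grip_width: 0.0549
  T [ 0.296 -0.263  0.016] F [1.3 1.1 6.1] yaw 59.26 line 69.9 z 0.1297
line if grip unchanged 69.19183627246663
```

View pics/w17.png

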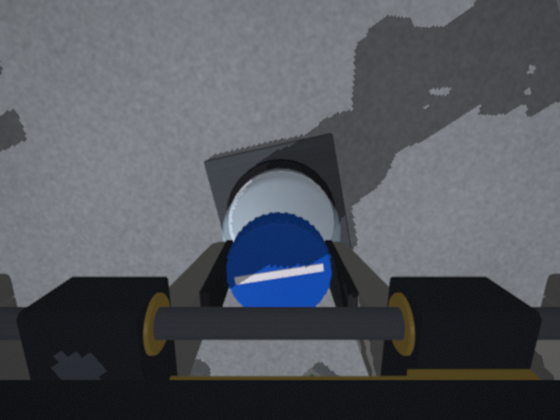

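View pics/s17.png

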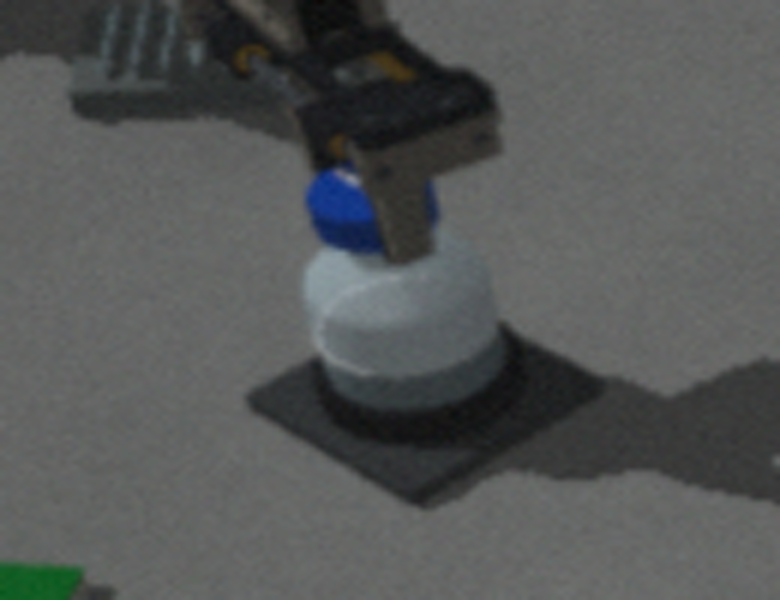

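The wrist view shows the line at (235,283)–(323,268), nearly parallel to the plate edge. That puts it about 88–90° anticlockwise from home. The cap is level on the bottle and held with light forces, so I'm handing in.

```bash
python3 -c "
from cell import robot
print(robot.hand_in());print(robot.sense()['clock'])"
```

```text
the job is handed in; nothing more can be done
None
the job is handed in; nothing more can be done
```

The blue cap is on the bottle, was screwed down to its stop and then backed off about a quarter turn. The gripper was still holding it when I handed in, at about 24 s of the 64 s allowed.

**Overshoot:** on the first tightening I turned past the stop. The torque climbed to 0.84 Nm and then dropped, with the cap at about -39°, and I went on to about -43° before turning back. The cap snapped back over the stop with a 1.2 Nm peak. I then backed off, found the stop again gently and pressed against it, ending at about 0.44 Nm. The cap also slipped about 2° in the jaws during this and came back.

**Last checks:**
- **Angle:** the white line was at about 69–70°. Home is about -18°, judged from the plate edges, so the cap is about 88° back from home.
- **Stop angle:** the stop was not sharp. Torque rose gradually between -19° and -27°, so measured from where I finally pressed, the back-off was about 97°.
- **Height:** the cap sits about 2.8 mm above its lowest point. The 17.5 mm per turn thread would give 4.4 mm; I put the difference down to the light push holding the cap at the bottom of the thread's play.
- **Hold:** about 6 N downward with almost no twist, and the cap was level in the pictures.

I moved nothing else on purpose, but I took no final picture of the stand, the other caps or the jar. The contact and wrist forces I read stayed well under the limits.

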